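# Slide an offcut through the flap of the shavings bin

## Task

Clear the rectangular hornbeam offcut off the bench: with the fingertips, push it flat along the bench and in through the hanging flap of the tin shavings bin, far enough that the flap drops fully shut behind it once you draw your fingers back out. Slide it at an easy pace, neither lifting nor flicking it, and leave the round blank, the inro box, the bowl and the calipers where they are.

Things in the scene. Friction and masses are not known exactly. Their poses are not given: they have to be found in the camera images.
- bin: Tin shavings bin fixed to the bench: 3 mm side and back walls, open on top and in front, no floor of its own (the bench runs level into it). Origin: on the bench, middle of the mouth, below the flap's pins; x points into the bin, y left as seen looking in, z up. Inside 240 mm wide (y -120 to 120), 169 mm deep (x 0 to 169).
- bin_back (a point): Middle of the back wall's top edge, 45 mm high, 170 mm behind the mouth. The side walls are 60 mm high, but rise at the mouth to 155 mm high ears (x -8 to 28 mm). Nothing but the flap lies between the ears.
- flap (a joint): Swing of the bin's tin flap (30 g), rad: 0 = hanging straight down, shut (it cannot swing outwards); grows to 1.4 as its lower edge is pushed inwards and up. Only gravity closes it: let go, it falls shut within a second. A fraction of a newton at its lower edge moves it. Plate 232 mm wide, 2 mm thick, 6 to 27 mm above the bench when shut, so the offcut itself can push it open.
- flap_pins (a point): Middle of the flap's hinge axis: along the bin's y, above the bin's origin, 140 mm above the bench. The plate reaches from 113 to 134 mm below it and hangs from an 8 mm wide strap at each end (112 mm left and right of the middle). Between the straps, plate and pins there is open space: fingers, upright or leaning, can move in there, lifting the plate's upper edge before them.
- flap_edge (a point): Middle of the flap's lower edge. It drops behind the 15 mm thick offcut only once the offcut's rear is more than about 52 mm inside the mouth; before that the edge stays lying on the offcut and the flap stays ajar.
- offcut: The rectangular offcut of pale hornbeam lying flat on the bench before the mouth: 60 mm (its x) by 80 mm (its y) by 15 mm thick (z), about 60 g. Origin: centre of its underside. It starts with a long side roughly facing the flap. Loose; slides on the bench.
- offcut_center (a point): Centre of the offcut, 7.5 mm above its underside.
- disc: Bystander: round boxwood blank, 42 mm across, 18 mm thick, lying flat. Origin: centre of its underside.
- inro: Bystander: black lacquered inro box with thin brass seams, upright, 60 x 34 x 68 mm high. Origin: centre of its underside.
- bowl: Bystander: small bronze bowl, 76 mm across the rim, 36 mm high. Origin: centre of its underside.
- calipers: Bystander: brass sliding calipers lying flat beside the bin, beam 150 x 12 x 5 mm along its x, two jaws reaching 33 mm to its -y. Origin: under the middle of the beam.

How it is judged:
On the way, in this order (a step that is already met when the one before it is completed fails the run):
1. the flap is pushed open (over 0.3 rad) while the offcut is not yet inside (value of joint flap above 0.3 rad and x of offcut_center in the frame of bin below 0.035 m), for 0.05 s.
2. the offcut is inside the bin (x of offcut_center in the frame of bin between 0.035 and 0.16 m and y of offcut_center in the frame of bin between -0.12 and 0.12 m), for 0.1 s.
At the end, for the whole second after the job is handed in: The offcut lies flat (within 0.1 rad) and still on the bench inside the bin, its centre 35 to 160 mm behind the mouth and between the side walls, and the flap hangs shut (within 0.06 rad) (all of step 2 and value of joint flap below 0.06 rad and height (world z) of offcut_center below 0.0115 m and angle between offcut's own z axis and vertical below 0.1 rad and linear speed of offcut below 0.02 m/s); the robot touches nothing.
It fails at once if the offcut is lifted (centre more than 11 mm above its lying height) or tipped by more than 0.45 rad (height (world z) of offcut_center above 0.0185 m or angle between offcut's own z axis and vertical above 0.45 rad).
It fails at once if the offcut is flicked (faster than 0.6 m/s) (linear speed of offcut above 0.6 m/s).
It fails at once if the round blank, inro box, bowl or calipers is moved by more than 15 mm (distance of any of disc, inro, bowl, calipers from where it was at the start of the episode above 0.015 m).
It also fails if it takes over 40 s, if anything falls off the work surface, if the arm or the gripper's body presses on something with over 40 N, if the wrist force passes 120 N, or if a joint passes its speed limit or range.

## Robot

A 6-joint arm with a two-finger parallel gripper is mounted at the origin on the work surface. World frame = base frame: x ahead of the robot, y to its left, z up, the work surface at z = 0. Lengths are in m, angles in rad, forces in N, time in s.
With the tool pointing down it reaches from about 0.35 to 0.875 m from the base axis. Payload 4.2 kg.
Tool frame: the origin (TCP) lies midway between the tips of the shut fingers; the grasp point (between the pads) lies 19 mm behind it; z points along the fingers, y is the direction in which the jaws open and shut (so a half turn about z gives the same grasp; the last joint's range is limited). The gripper opens to 85 mm and grips with 20 to 120 N. Pads are 22 mm wide; open, the fingers measure 114 mm over their backs; the gripper's body (76 mm by 85 mm) begins 54 mm behind the grasp point. The pads swing forward as they close: fully open they stand 13 mm farther back than shut.
Start: joints at [1.52, 0.385, 0.008, 0, -1.194, -0.259], TCP at [0.191, 0.595, 0.192] pointing down, gripper open.
Joint ranges: [-3.14, 3.14], [-1.21, 2.06], [-1.07, 1.41], [-3.16, 2.05], [-2.99, -0.16], [-3.1, 3.1]. Speed limits (rad/s): [2.79, 2.79, 3.14, 3.14, 3.14, 3.14].

## Interface

Orientations are given as [roll, pitch, yaw] about the fixed x, y, z axes, in that order (R = Rz(yaw) Ry(pitch) Rx(roll)).
In Python, from plant import ctrl gives the robot as it stands.
- The arm moves only by the shell command python3 -m handwheel 'ROWS'. ROWS is JSON, a list of rows, each an object of numbers: "x", "y", "z": the shift along the tool's x, y, z in m; "rx", "ry", "rz": the turn, a rotation vector about the tool's x, y, z in degrees; "hand": the closure, from 0 (fully open) to 1 (shut). In form: [{"x": .., "y": .., "z": .., "rx": .., "ry": .., "rz": .., "hand": ..}, ...]. A call has 1 to 10 rows; each row shifts and turns the commanded pose from where the row before left it, along the tool's axes as they then stand; what a row does not reach is not made up. A row lasts 1/8 s, in which the tool goes at most 62.5 mm and 10.7 degrees, less where a joint would pass 70% of its speed; a pose out of reach is approached as far as the arm can. A call with a gripper value outside its range is refused whole. The fingers move at their own pace and stop on an object; the grip force is fixed at half the most. Time passes only in rows, so rows that do not move let the fingers close. It gives the time, the measured TCP pose, the force and the opening at its end, in the units of the state.
- ctrl.state(): the state, without advancing time (a new reading comes with each control period).
- ctrl.camera(name): name is "side" or "top" or "wrist"; returns the picture (384x512x3 uint8, red, green, blue); there is no depth.
- ctrl.calibration(name): a dict with "intrinsics" (3x3 intrinsics, pixels), "R" (3x3) and "t" (3): a world point X has camera coordinates R X + t. Camera axes: x right, y down, z forward; pixel columns grow to the right and rows downward; lengths in m; the calibration is good to about 2 mm. A picture is of the moment at which its call begins: read the wrist's pose just before it. calibration takes no time and is no camera call; for the wrist camera it gives the pose at the moment of the call.
- ctrl.job_done(): hands the job in, once; it reports no verdict.
The state is a dict: "t": time; "joint_positions": joint angles; "joint_velocities": joint speeds; "joint_efforts": joint torques, N m; "position": TCP position; "tool_rot": TCP orientation; "wrist_force": force on the tool from outside, world axes, zero at the start; "torque": the same for the moment, N m; "gripper_width": finger opening in m.
Only numpy, scipy, OpenCV 4.12 (cv2) and the standard library are available. Lean on these libraries where they do the work, as an engineer would, in place of code of your own. Each camera call takes 0.05 s, during which the arm holds its last target.

## Working session

There is one attempt and no reset: what is moved stays moved. The work goes in short steps, Python scripts to look and compute and a shell command to move; the robot and the scene stay as the last step left them, time stands still between calls to the robot, and variables do not carry over. Pictures are saved under pics/ and viewed, and the job is handed in when it is done.

```bash
mkdir -p pics
python3 - <<'E'
from plant import ctrl
import cv2
for n in ["top","side","wrist"]:
    c=ctrl.calibration(n); print(n,c["intrinsics"].tolist() if hasattr(c["intrinsics"],'tolist') else c["intrinsics"],c["R"],c["t"])
    im=ctrl.camera(n); cv2.imwrite(f"pics/{n}0.png",im[:,:,::-1])
print(ctrl.state())
E
```

```text
top [[397.3536427335755, 0.0, 261.64121623205136], [0.0, 397.3536427335755, 195.5247612735738], [0.0, 0.0, 1.0]] [[ 0.02170293 -0.99959187 -0.01857614]
 [-0.99102791 -0.01905857 -0.13228924]
 [ 0.13188122  0.02128053 -0.99103707]] [0.02417587 0.63251569 0.91051828]
side [[386.9030266625785, 0.0, 256.64168272814385], [0.0, 386.9030266625785, 186.3571693587626], [0.0, 0.0, 1.0]] [[-0.85542192 -0.51751389  0.02080155]
 [-0.35859885  0.56280877 -0.74475039]
 [ 0.37371138 -0.64453523 -0.66701885]] [0.54161672 0.28885319 0.80345977]
wrist [[268.4618534621588, 0.0, 255.9870960920707], [0.0, 268.4618534621588, 195.38347318714298], [0.0, 0.0, 1.0]] [[-0.30537632 -0.95222768  0.0027829 ]
 [-0.91668983  0.29476794  0.2697992 ]
 [-0.25773058  0.07983924 -0.96291258]] [ 0.62374325 -0.0348711   0.37888503]
{'t': 0.15, 'joint_positions': array([ 1.51956677e+00,  3.85401630e-01,  6.95020081e-03, -3.46580293e-04,
       -1.19401809e+00, -2.58584651e-01]), 'joint_velocities': array([-0.00035346, -0.00265793,  0.0037383 ,  0.00133678, -0.00054747,
       -0.00041153]), 'joint_efforts': array([-2.97210963e-04, -3.92677188e+01,  1.88582200e+01,  4.18863595e+00,
       -3.40640676e-03, -7.83977470e-07]), 'position': array([0.19039719, 0.59476211, 0.19096474]), 'tool_rot': array([ 3.13989271e+00, -1.16513786e-04, -3.09941894e-01]), 'wrist_force': array([-1.26527346,  0.08583354,  0.48784327]), 'torque': array([0.03644561, 0.00030538, 0.02604949]), 'gripper_width': 0.08530888833376667}
```

View pics/top0.png

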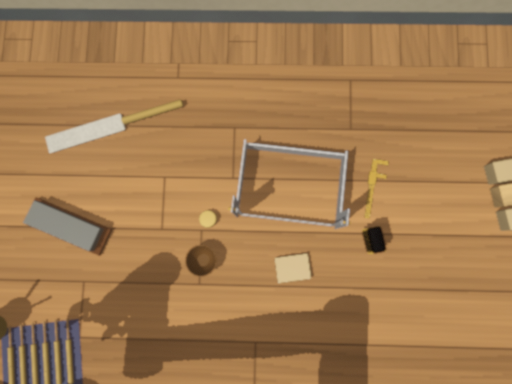

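View pics/side0.png

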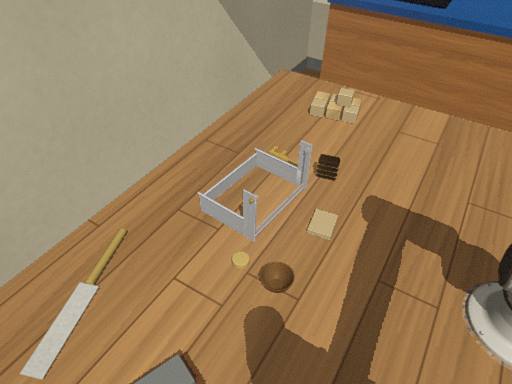

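View pics/wrist0.png

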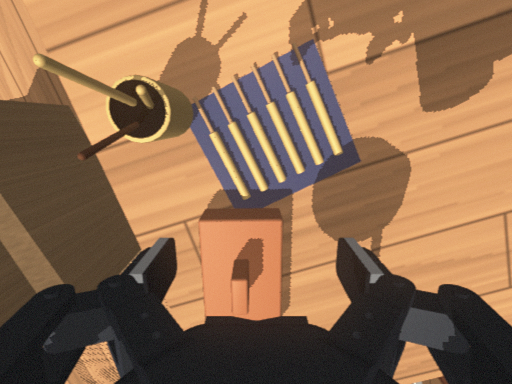

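```bash
cat > h.py <<'E'
import numpy as np, cv2
from plant import ctrl
def ray(n,uv,z,c=None):
    c=c or ctrl.calibration(n); K=np.array(c["intrinsics"]);R=np.array(c["R"]);t=np.array(c["t"])
    d=R.T@np.linalg.inv(K)@np.array([uv[0],uv[1],1.]); o=-R.T@t
    return o+d*(z-o[2])/d[2]
def proj(n,X,c=None):
    c=c or ctrl.calibration(n); p=np.array(c["R"])@np.array(X)+c["t"]; q=np.array(c["intrinsics"])@p
    return q[:2]/q[2]
E
python3 - <<'E'
from h import *
for n,box in [("top",(225,130,400,300)),("side",(190,120,360,300))]:
    im=cv2.imread(f"pics/{n}0.png")
    x0,y0,x1,y1=box
    s=4 if n=="top" else 4
    cv2.imwrite(f"pics/{n}0z.png",cv2.resize(im[y0:y1,x0:x1],None,fx=s,fy=s,interpolation=cv2.INTER_CUBIC)[:600,:800])
    hsv=cv2.cvtColor(im,cv2.COLOR_BGR2HSV)
    p=(293,268) if n=="top" else (322,224)
    print(n,hsv[p[1],p[0]],hsv[p[1]+25,p[0]])
    m=cv2.inRange(hsv,(10,20,170),(30,115,255))
    cs,_=cv2.findContours(m,cv2.RETR_EXTERNAL,cv2.CHAIN_APPROX_NONE)
    for c in cs:
        if cv2.contourArea(c)>150 and cv2.pointPolygonTest(c,p,False)>=0:
            r=cv2.minAreaRect(c); b=cv2.boxPoints(r); print(r,b.tolist())
            print([ray(n,q,0.015 if n=="top" else .015).round(4).tolist() for q in b], ray(n,r[0],.015))
E
```

```text
top [ 20  79 214] [ 16 136 180]
((291.9137878417969, 268.0345153808594), (26.437150955200195, 33.95845031738281), 82.23483276367188) [[273.30426025390625, 257.2312927246094], [306.9512939453125, 252.6430206298828], [310.5233154296875, 278.8377380371094], [276.87628173828125, 283.426025390625]]
[[0.4857, 0.0063, 0.015], [0.4985, -0.0748, 0.015], [0.4366, -0.0837, 0.015], [0.4239, -0.0034, 0.015]] [ 0.46102536 -0.0389178   0.015     ]
side [ 20  89 190] [ 16 137 153]
((322.04998779296875, 223.35000610351562), (23.71708106994629, 26.56313133239746), 18.434947967529297) [[306.5999755859375, 232.20001220703125], [315.0, 207.0], [337.5, 214.5], [329.0999755859375, 239.70001220703125]]
[[0.4792, 0.0147, 0.015], [0.499, -0.0778, 0.015], [0.4374, -0.084, 0.015], [0.4219, 0.0073, 0.015]] [ 0.45880874 -0.03346289  0.015     ]
```

View pics/top0z.png

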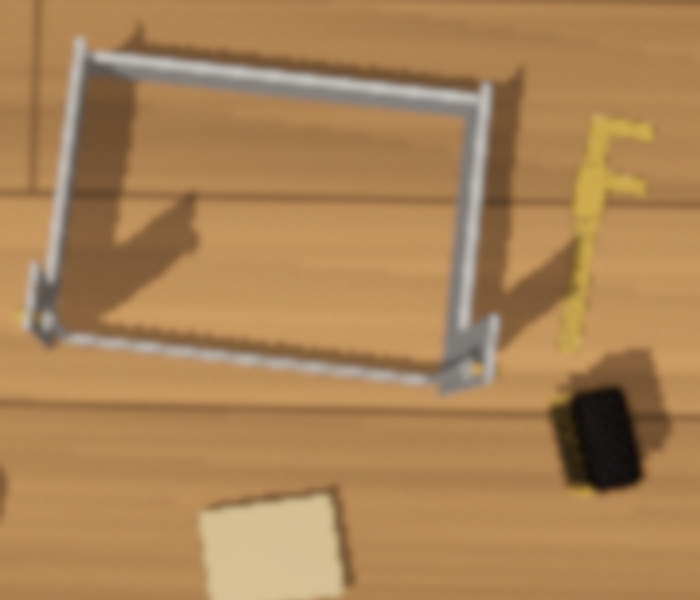

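View pics/side0z.png

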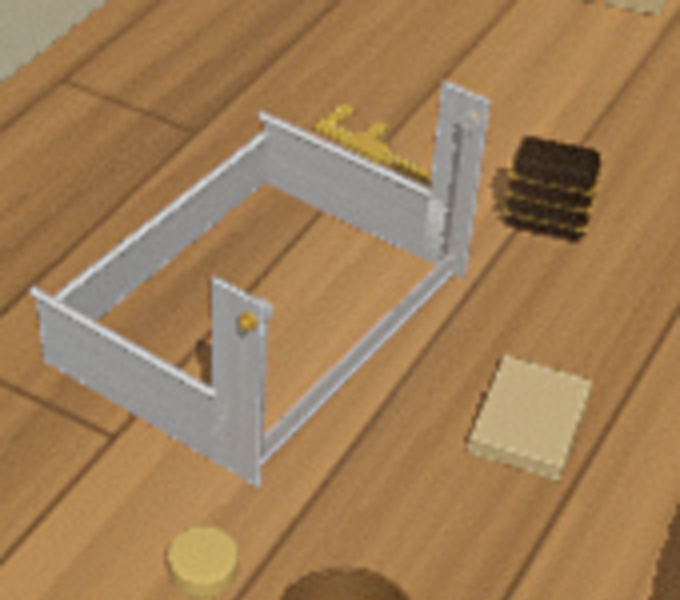

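Run:
```python
from h import *
T=lambda u,v:(225+u/4-.375,130+v/4-.375)
S=lambda u,v:(190+u/4-.375,120+v/4-.375)
for nm,p,z in [("plateL",T(58,337),.027),("plateR",T(440,380),.027),("pinL",T(18,318),.14),("pinR",T(478,369),.14),("backL",T(90,58),.045),("backR",T(470,98),.045),("sideLb",T(80,42),.06),("sideRb",T(487,87),.06)]:
    print(nm,ray("top",p,z).round(4))
for nm,p,z in [("pinL",S(247,322),.14),("pinR",S(474,116),.14),("plateL_low",S(262,458),.006),("plateR_low",S(450,266),.006),("sideLb",S(36,291),.06),("sideRb",S(263,115),.06)]:
    print(nm,ray("side",p,z).round(4))
for n,p,z in [("bowl",(200,260),.036),("disc",(208,218),.018),("inroTop",T(605,440),.068),("inroNearL",T(580,490),.068),("inroNearR",T(640,482),.068),("calNear",T(568,350),.005),("calFar",T(600,118),.005)]: print(n,ray("top",p,z).round(4))
```

```text
plateL [0.588  0.0911 0.027 ]
plateR [ 0.5667 -0.1396  0.027 ]
pinL [0.5881 0.1041 0.14  ]
pinR [ 0.5658 -0.1413  0.14  ]
backL [0.7571 0.0751 0.045 ]
backR [ 0.7361 -0.1551  0.045 ]
sideLb [0.7628 0.0805 0.06  ]
sideRb [ 0.7393 -0.1625  0.06  ]
pinL [0.5887 0.1018 0.14  ]
pinR [ 0.5656 -0.1433  0.14  ]
plateL_low [0.5883 0.0816 0.006 ]
plateR_low [ 0.5687 -0.1441  0.006 ]
sideLb [0.7616 0.079  0.06  ]
sideRb [ 0.7378 -0.1634  0.06  ]
bowl [0.4758 0.18   0.036 ]
disc [0.5771 0.1677 0.018 ]
inroTop [ 0.5318 -0.2268  0.068 ]
inroNearL [ 0.5032 -0.2122  0.068 ]
inroNearR [ 0.5084 -0.2462  0.068 ]
calNear [ 0.5882 -0.2217  0.005 ]
calFar [ 0.7344 -0.2436  0.005 ]
```

```bash
python3 -m handwheel '[{"rz":-6.3,"hand":0.4},{"rz":-6.3,"hand":0.4},{"x":0.027,"y":0.037,"hand":0.4},{"x":0.027,"y":0.037,"hand":0.4},{"x":0.027,"y":0.037,"hand":0.4},{"x":0.027,"y":0.037,"hand":0.4},{"x":0.027,"y":0.037,"hand":0.4},{"x":0.027,"y":0.037,"hand":0.4},{"x":0.027,"y":0.037,"hand":0.4},{"x":0.027,"y":0.037,"hand":0.4}]'
```

```text
invalid input
```

```bash
python3 -m handwheel '[{"x":0,"y":0,"z":0,"rx":0,"ry":0,"rz":-6.3,"hand":0.4},{"x":0,"y":0,"z":0,"rx":0,"ry":0,"rz":-6.3,"hand":0.4},{"x":0.027,"y":0.037,"z":0,"rx":0,"ry":0,"rz":0,"hand":0.4},{"x":0.027,"y":0.037,"z":0,"rx":0,"ry":0,"rz":0,"hand":0.4},{"x":0.027,"y":0.037,"z":0,"rx":0,"ry":0,"rz":0,"hand":0.4},{"x":0.027,"y":0.037,"z":0,"rx":0,"ry":0,"rz":0,"hand":0.4}]'
```

```text
t: 0.9
position: [0.2853, 0.4366, 0.1916]
tool_rot: [3.141, 0.0, -0.09]
wrist_force: [0.3, 0.5, 0.7]
gripper_width: 0.0513
```

```bash
python3 -m handwheel '[{"x":0.027,"y":0.037,"z":0,"rx":0,"ry":0,"rz":0,"hand":0.4},{"x":0.027,"y":0.037,"z":0,"rx":0,"ry":0,"rz":0,"hand":0.4},{"x":0.027,"y":0.037,"z":0,"rx":0,"ry":0,"rz":0,"hand":0.4},{"x":0.027,"y":0.037,"z":0,"rx":0,"ry":0,"rz":0,"hand":0.4},{"x":0.005,"y":0.039,"z":0,"rx":0,"ry":0,"rz":0,"hand":0.4},{"x":0.005,"y":0.039,"z":0,"rx":0,"ry":0,"rz":0,"hand":0.4},{"x":0.005,"y":0.039,"z":0,"rx":0,"ry":0,"rz":0,"hand":0.4},{"x":0.005,"y":0.039,"z":0,"rx":0,"ry":0,"rz":0,"hand":0.4},{"x":0.005,"y":0.039,"z":0,"rx":0,"ry":0,"rz":0,"hand":0.4},{"x":0.005,"y":0.039,"z":0,"rx":0,"ry":0,"rz":0,"hand":0.4}]'
python3 - <<'E'
from plant import ctrl
import numpy as np
s=ctrl.state();p=np.array(s["position"]);d=np.array([0.3947,-0.0346])-p[:2]
print(p,s["joint_positions"],"x",d@[.996,-.09],"y",-d@[.09,.996])
E
```

```text
t: 2.15
position: [0.3876, 0.044, 0.1918]
tool_rot: [-3.141, -0.0, -0.09]
wrist_force: [-0.3, 0.5, -0.8]
gripper_width: 0.0514
[0.38759985 0.04399366 0.19179433] [ 5.35027826e-01 -3.10865611e-02 -5.14949471e-01 -7.42153361e-05
 -1.08678646e+00  9.46208456e-01] x 0.014145174491031275 y 0.07764027315991225
```

Next I'll finish the lateral move and come down to z about 0.06, then look.

```bash
python3 -m handwheel '[{"x":0.007,"y":0.039,"z":0,"rx":0,"ry":0,"rz":0,"hand":0.4},{"x":0.007,"y":0.0386,"z":0,"rx":0,"ry":0,"rz":0,"hand":0.4},{"x":0,"y":0,"z":0.03,"rx":0,"ry":0,"rz":0,"hand":0.4},{"x":0,"y":0,"z":0.03,"rx":0,"ry":0,"rz":0,"hand":0.4},{"x":0,"y":0,"z":0.03,"rx":0,"ry":0,"rz":0,"hand":0.4},{"x":0,"y":0,"z":0.03,"rx":0,"ry":0,"rz":0,"hand":0.4},{"x":0,"y":0,"z":0.02,"rx":0,"ry":0,"rz":0,"hand":0.4},{"x":0,"y":0,"z":0,"rx":0,"ry":0,"rz":0,"hand":0.4}]'
python3 - <<'E'
from h import *
for n in ["side","wrist","top"]:
    cv2.imwrite(f"pics/{n}1.png",ctrl.camera(n)[:,:,::-1])
im=cv2.imread("pics/side1.png");cv2.imwrite("pics/side1z.png",cv2.resize(im[130:330,200:460],None,fx=3,fy=3,interpolation=cv2.INTER_CUBIC))
print(ctrl.state()["joint_positions"].round(2))
E
```

```text
t: 3.15
position: [0.3936, -0.0337, 0.0507]
tool_rot: [3.14, 0.004, -0.09]
wrist_force: [-0.5, 0.3, 0.1]
gripper_width: 0.0513
[ 0.33  0.17 -0.72  0.   -0.68  1.15]
```

View pics/side1z.png

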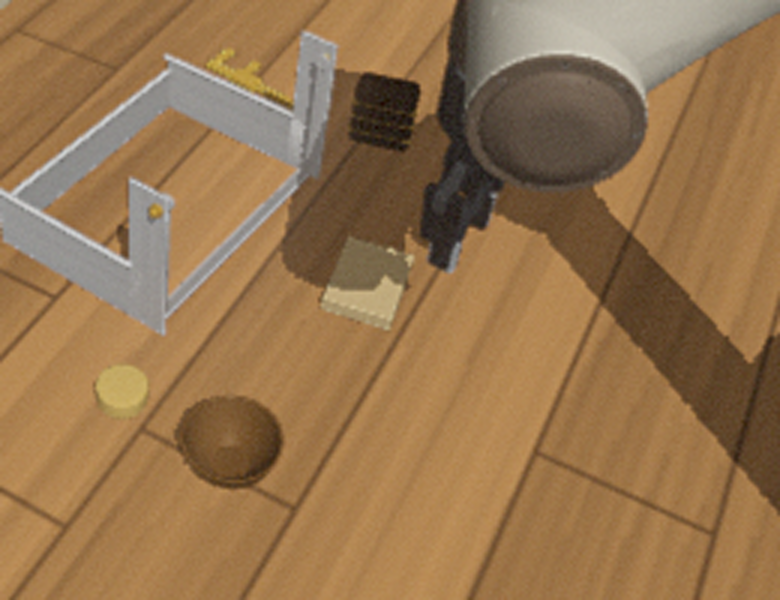

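View pics/wrist1.png

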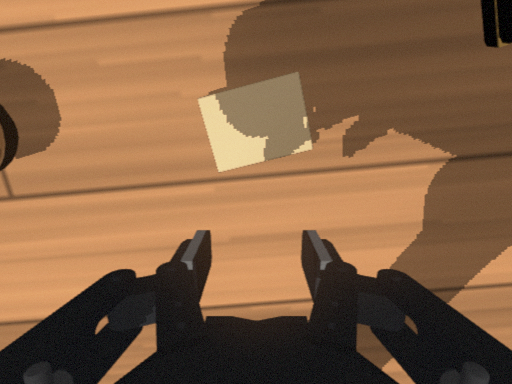

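Run:
```python
from h import *
c=ctrl.calibration("wrist"); print("cam",-np.array(c["R"]).T@c["t"])
P=[ray("wrist",q,.015) for q in [(219,172),(312,150),(298,72),(198,98)]]
B=np.array([[.996,-.09],[.09,.996]]);O=np.array([.577,-.021])
for p in P: print(p.round(4),(B@(p[:2]-O)).round(4))
p=np.mean(P,0);print(p,(B@(p[:2]-O)).round(4)); s=ctrl.state()["position"];print("tcp bin",B@(s[:2]-O),s)
# fingertips front lower corners guess
for q in [(210,231),(303,231)]:
  for z in (.045,.055,.065): print(q,z,(B@(ray("wrist",q,z)[:2]-O)).round(4))
```

```text
cam [ 0.46408304 -0.03950313  0.23439166]
[ 0.426  -0.0053  0.015 ] [-0.1518  0.002 ]
[ 0.4371 -0.0826  0.015 ] [-0.1338 -0.074 ]
[ 0.4963 -0.0741  0.015 ] [-0.0756 -0.0602]
[0.4848 0.0035 0.015 ] [-0.0941  0.0161]
[ 0.46103326 -0.03965633  0.015     ] [-0.1138 -0.029 ]
tcp bin [-0.17949554 -0.02830829] [ 0.39569573 -0.03303906  0.05262951]
(210, 231) 0.045 [-0.1917  0.0064]
(210, 231) 0.055 [-0.1874  0.0045]
(210, 231) 0.065 [-0.1832  0.0027]
(303, 231) 0.045 [-0.1917 -0.0644]
(303, 231) 0.055 [-0.1874 -0.0625]
(303, 231) 0.065 [-0.1832 -0.0606]
```

```bash
python3 -m handwheel '[{"x":0,"y":0,"z":0.012,"rx":0,"ry":0,"rz":0,"hand":0.4},{"x":0,"y":0,"z":0.012,"rx":0,"ry":0,"rz":0,"hand":0.4},{"x":0,"y":0,"z":0.012,"rx":0,"ry":0,"rz":0,"hand":0.4},{"x":0,"y":0,"z":0.010,"rx":0,"ry":0,"rz":0,"hand":0.4},{"x":0,"y":0,"z":0.002,"rx":0,"ry":0,"rz":0,"hand":0.4},{"x":0,"y":0,"z":0,"rx":0,"ry":0,"rz":0,"hand":0.4}]'
python3 - <<'E'
from h import *
s=ctrl.state();print(s["position"],s["wrist_force"])
im=ctrl.camera("wrist");print(proj("wrist",s["position"]))
cv2.imwrite("pics/wrist2.png",im[:,:,::-1])
im=ctrl.camera("side")[:,:,::-1];cv2.imwrite("pics/side2z.png",cv2.resize(im[180:270,290:410],None,fx=6,fy=6,interpolation=cv2.INTER_CUBIC))
E
```

```text
t: 4.05
position: [0.3951, -0.0332, 0.0038]
tool_rot: [-3.142, -0.0, -0.09]
wrist_force: [-0.2, -0.0, -0.0]
gripper_width: 0.0508
[ 0.39507567 -0.03322174  0.00383369] [-0.23742557 -0.03188506 -0.04954453]
[255.67773471 219.55189323]
```

View pics/wrist2.png

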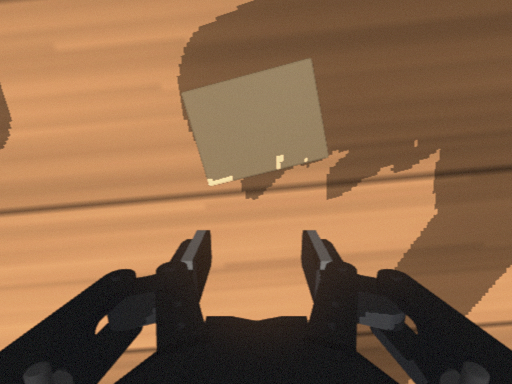

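View pics/side2z.png

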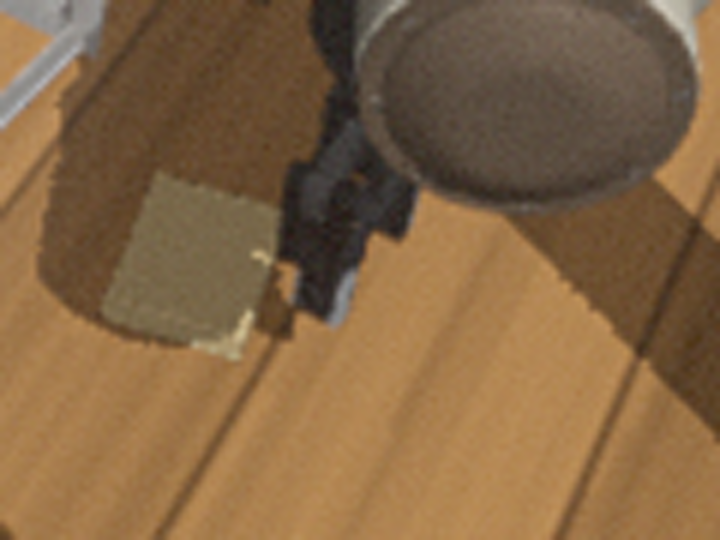

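Run:
```python
from h import *
im=cv2.imread("pics/side2z.png")
q=(290+335/6,180+326/6)
B=np.array([[.996,-.09],[.09,.996]]);O=np.array([.577,-.021])
for z in (0,.004,.008,.012): 
  p=ray("side",q,z);print(z,p.round(4),(B@(p[:2]-O)).round(4))
```

```text
0 [ 0.3961 -0.0449  0.    ] [-0.178 -0.04 ]
0.004 [ 0.3954 -0.0412  0.004 ] [-0.1791 -0.0364]
0.008 [ 0.3947 -0.0375  0.008 ] [-0.1801 -0.0328]
0.012 [ 0.394  -0.0338  0.012 ] [-0.1811 -0.0292]
```

```bash
python3 -m handwheel '[{"x":0,"y":0,"z":0.002,"rx":0,"ry":0,"rz":0,"hand":0.4},{"x":0,"y":0,"z":0,"rx":0,"ry":0,"rz":0,"hand":0.4}]'
```

```text
t: 4.4
position: [0.3949, -0.0332, 0.0019]
tool_rot: [-3.142, -0.0, -0.09]
wrist_force: [-0.4, -0.4, 0.5]
gripper_width: 0.051
```

Run:
```python
from h import *
s=ctrl.state();p=np.array(s["position"]);bx=np.array([.996,-.09,0]);by=np.array([.09,.996,0])
for h in (0,.01,.02,.03,.04):
  for dx in (.011,-.011):
    P=p+bx*dx+by*.0257+[0,0,h]; print(h,dx,proj("wrist",P).round(0),((proj("side",P)-[290,180])*6).round(0),((proj("side",P-by*.051)-[290,180])*6).round(0))
for n in ["wrist","side"]:
    im=ctrl.camera(n)[:,:,::-1]
    if n=="wrist": z=im[150:290,120:300]
    else: z=im[195:245,310:380]
    z=cv2.resize(z,None,fx=4 if n=="wrist" else 10,fy=4 if n=="wrist" else 10,interpolation=cv2.INTER_CUBIC)
    z=np.clip(z.astype(float)*2.,0,255).astype(np.uint8)
    cv2.imwrite(f"pics/{n}3z.png",z)
```

```text
0 0.011 [219. 205.] [276. 367.] [332. 294.]
0 -0.011 [220. 234.] [324. 393.] [379. 318.]
0.01 0.011 [217. 209.] [280. 352.] [336. 278.]
0.01 -0.011 [219. 239.] [328. 377.] [383. 302.]
0.02 0.011 [215. 214.] [284. 336.] [340. 262.]
0.02 -0.011 [217. 246.] [332. 361.] [388. 286.]
0.03 0.011 [213. 220.] [288. 319.] [344. 246.]
0.03 -0.011 [214. 253.] [337. 345.] [392. 270.]
0.04 0.011 [210. 226.] [292. 303.] [349. 229.]
0.04 -0.011 [212. 261.] [341. 328.] [397. 253.]
```

View pics/wrist3z.png

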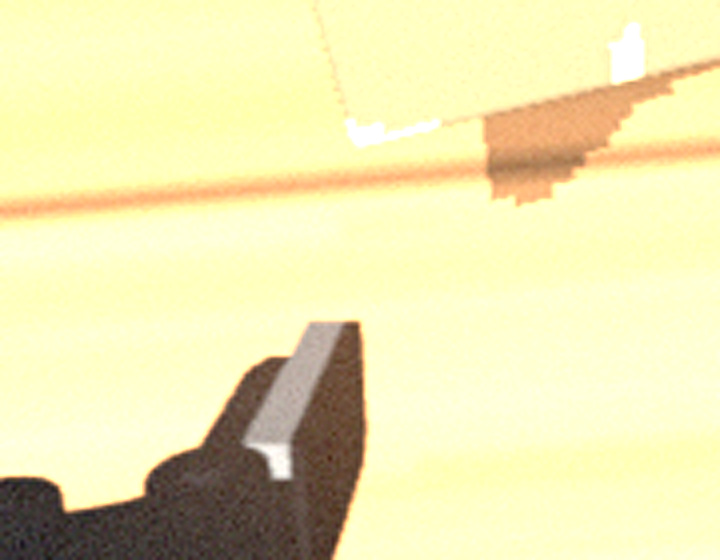

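View pics/side3z.png

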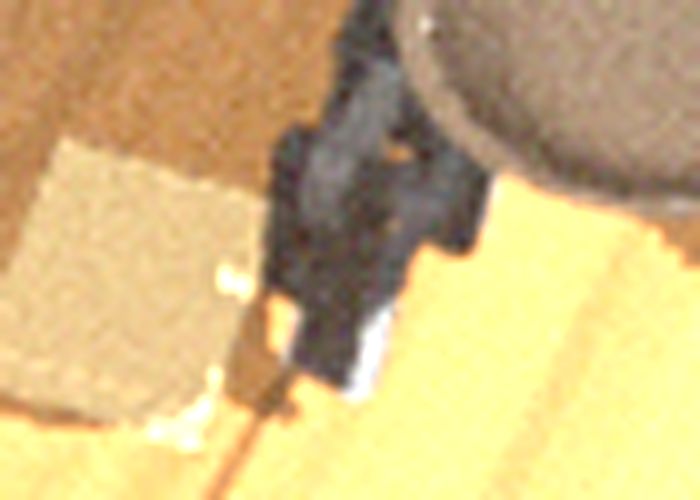

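Run:
```python
from h import *
def P(n):
    c=ctrl.calibration(n);return np.array(c["intrinsics"])@np.c_[c["R"],c["t"]]
B=np.array([[.996,-.09],[.09,.996]])
s=np.array(ctrl.state()["position"]);print(s)
for a,b in [((197,230.5),(340,231.5)),((206,230.5),(344.8,234)),((209,230.5),(340,231.5)),((197,230.5),(344.8,234))]:
    X=cv2.triangulatePoints(P("wrist"),P("side"),np.array(a,float).reshape(2,1),np.array(b,float).reshape(2,1)).ravel();X=X[:3]/X[3]
    print(X.round(4),(B@(X[:2]-s[:2])).round(4),proj("wrist",X).round(1),proj("side",X).round(1))
# light from ear shadow
t=ray("top",(225+193/4,130+195/4),0);e=np.array([.588+.028,.100,.155]);print("shadow",t, (t-e)/.155)
r=ray("wrist",(250,201),0);print("fingershadow",r,"height if x from",(r-s))
```

```text
[ 0.39498434 -0.0332405   0.00188667]
[ 0.4046 -0.0031  0.0454] [0.0069 0.0309] [200.1 235.6] [339.3 231.6]
[ 0.3954 -0.008   0.0366] [-0.0018  0.0252] [213.5 243. ] [343.1 234.2]
[ 0.4046 -0.0078  0.041 ] [0.0073 0.0262] [209.9 231.9] [339.8 231.5]
[ 0.3955 -0.0042  0.0402] [-0.0021  0.0289] [206.1 246.1] [342.7 234.2]
shadow [0.68067448 0.00972281 0.        ] [ 0.41725474 -0.58243349 -1.        ]
fingershadow [ 0.40861215 -0.03046738  0.        ] height if x from [ 0.01362781  0.00277312 -0.00188667]
```

```bash
python3 -m handwheel '[{"x":0,"y":0,"z":-0.01,"rx":0,"ry":0,"rz":0,"hand":0.7},{"x":0,"y":0,"z":0,"rx":0,"ry":0,"rz":0,"hand":1},{"x":0,"y":0,"z":0,"rx":0,"ry":0,"rz":0,"hand":1},{"x":0,"y":0,"z":0,"rx":0,"ry":0,"rz":0,"hand":1},{"x":0,"y":0,"z":0,"rx":0,"ry":0,"rz":0,"hand":1}]'
python3 - <<'E'
from h import *
s=ctrl.state();print(s["position"],s["gripper_width"],proj("wrist",s["position"]),proj("side",s["position"]))
for n in ["wrist","side"]:
    im=ctrl.camera(n)[:,:,::-1]
    if n=="wrist": z=im[150:290,160:340]
    else: z=im[190:240,310:380]
    z=cv2.resize(z,None,fx=4 if n=="wrist" else 10,fy=4 if n=="wrist" else 10,interpolation=cv2.INTER_CUBIC)
    z=np.clip(z.astype(float)*2.,0,255).astype(np.uint8)
    cv2.imwrite(f"pics/{n}4z.png",z)
E
```

```text
t: 5.12
position: [0.3948, -0.0333, 0.0117]
tool_rot: [3.141, 0.0, -0.09]
wrist_force: [-0.0, 0.4, 0.9]
gripper_width: 0.0001
[ 0.39479442 -0.03329975  0.01169881] 9.422962163583274e-05 [255.60734593 219.4769987 ] [345.43120957 234.41682133]
```

View pics/wrist4z.png

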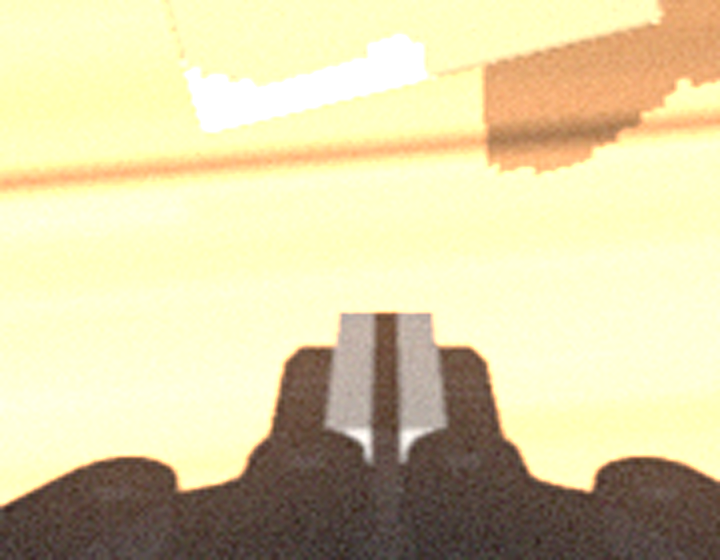

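View pics/side4z.png

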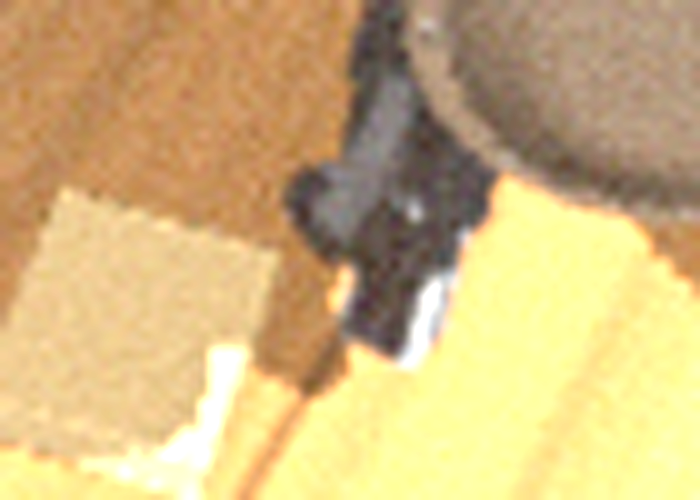

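```bash
python3 -m handwheel '[{"x":0,"y":0,"z":0.005,"rx":0,"ry":0,"rz":0,"hand":1},{"x":0,"y":0,"z":0.005,"rx":0,"ry":0,"rz":0,"hand":1},{"x":0,"y":0,"z":0.001,"rx":0,"ry":0,"rz":0,"hand":1},{"x":0,"y":0,"z":0,"rx":0,"ry":0,"rz":0,"hand":1}]'
python3 -m handwheel '[{"x":0,"y":0,"z":0.001,"rx":0,"ry":0,"rz":0,"hand":1},{"x":0,"y":0,"z":0.001,"rx":0,"ry":0,"rz":0,"hand":1}]'
```

```text
t: 5.72
position: [0.3948, -0.0333, 0.0006]
tool_rot: [3.141, 0.0, -0.09]
wrist_force: [0.8, 0.3, -0.6]
gripper_width: 0.0003
t: 5.98
position: [0.395, -0.0332, -0.0011]
tool_rot: [-3.141, -0.0, -0.09]
wrist_force: [0.0, -0.8, -0.1]
gripper_width: -0.0001
```

```bash
for i in 1; do python3 -m handwheel '[{"x":0,"y":0,"z":0.002,"rx":0,"ry":0,"rz":0,"hand":1},{"x":0,"y":0,"z":0.002,"rx":0,"ry":0,"rz":0,"hand":1}]'; done
python3 - <<'E'
from h import *
def P(n):
    c=ctrl.calibration(n);return np.array(c["intrinsics"])@np.c_[c["R"],c["t"]]
s=ctrl.state();print(s["position"],s["wrist_force"])
Pw=P("wrist");W=ctrl.camera("wrist")[:,:,::-1]; S=ctrl.camera("side")[:,:,::-1];T=ctrl.camera("top")[:,:,::-1]
cv2.imwrite("pics/w5.png",W);cv2.imwrite("pics/s5.png",S)
z=cv2.resize(S[190:250,310:380],None,fx=10,fy=10,interpolation=cv2.INTER_CUBIC)
cv2.imwrite("pics/s5z.png",np.clip(z.astype(float)*2,0,255).astype(np.uint8))
E
```

```text
t: 6.22
position: [0.3949, -0.0333, -0.0053]
tool_rot: [-3.142, -0.0, -0.09]
wrist_force: [0.6, -0.7, 0.4]
gripper_width: -0.0003
[ 0.39491133 -0.03325358 -0.00529838] [ 0.64942943 -0.6676563   0.44638773]
```

View pics/s5z.png

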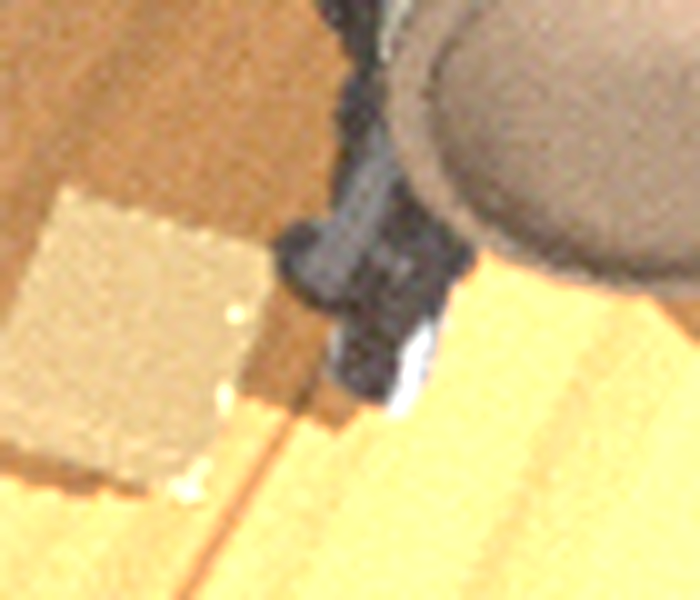

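View pics/w5.png

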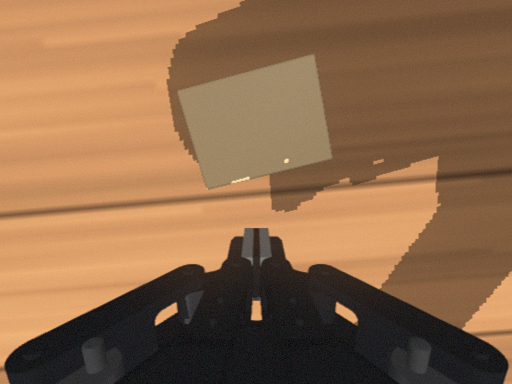

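Run:
```python
from h import *
c=ctrl.calibration("wrist")
def line(n,uv):
    c=ctrl.calibration(n);R=np.array(c["R"]);d=R.T@np.linalg.inv(np.array(c["intrinsics"]))@np.array([*uv,1.]);return -R.T@c["t"],d/np.linalg.norm(d)
def near(a,b):
    o1,d1=line(*a);o2,d2=line(*b)
    A=np.c_[d1,-d2];k=np.linalg.lstsq(A,o2-o1,rcond=None)[0];p,q=o1+k[0]*d1,o2+k[1]*d2
    return ((p+q)/2).round(4),np.linalg.norm(p-q).round(4)
for a in [(247,228),(256,228)]:
  for b in [(344.3,228.8),(346,229.5),(349,231)]: print(a,b,near(("wrist",a),("side",b)))
```

```text
(247, 228) (344.3, 228.8) (array([ 0.402 , -0.03  ,  0.0309]), np.float64(0.0037))
(247, 228) (346, 229.5) (array([ 0.3993, -0.0306,  0.0288]), np.float64(0.0074))
(247, 228) (349, 231) (array([ 0.3945, -0.0317,  0.0243]), np.float64(0.0137))
(256, 228) (344.3, 228.8) (array([ 0.4015, -0.0344,  0.0275]), np.float64(0.0007))
(256, 228) (346, 229.5) (array([ 0.3988, -0.0352,  0.0252]), np.float64(0.0043))
(256, 228) (349, 231) (array([ 0.3939, -0.0365,  0.0204]), np.float64(0.0106))
```

```bash
python3 -m handwheel '[{"x":0,"y":0,"z":0.002,"rx":0,"ry":0,"rz":0,"hand":1},{"x":0,"y":0,"z":0.002,"rx":0,"ry":0,"rz":0,"hand":1},{"x":0,"y":0,"z":0,"rx":0,"ry":0,"rz":0,"hand":1}]'
python3 -m handwheel '[{"x":0,"y":0,"z":0.002,"rx":0,"ry":0,"rz":0,"hand":1},{"x":0,"y":0,"z":0.002,"rx":0,"ry":0,"rz":0,"hand":1}]'
```

```text
t: 6.75
position: [0.3948, -0.0333, -0.0094]
tool_rot: [3.141, 0.0, -0.09]
wrist_force: [-0.1, 0.1, -0.6]
gripper_width: -0.0
t: 7.0
position: [0.3949, -0.0332, -0.0133]
tool_rot: [-3.142, -0.0, -0.09]
wrist_force: [0.6, -0.3, 0.6]
gripper_width: -0.0003
```

```bash
python3 -m handwheel '[{"x":0,"y":0,"z":0.002,"rx":0,"ry":0,"rz":0,"hand":0.4},{"x":0,"y":0,"z":0.002,"rx":0,"ry":0,"rz":0,"hand":0.4},{"x":0,"y":0,"z":0.002,"rx":0,"ry":0,"rz":0,"hand":0.4},{"x":0,"y":0,"z":0.002,"rx":0,"ry":0,"rz":0,"hand":0.4}]'
python3 -m handwheel '[{"x":0,"y":0,"z":0.002,"rx":0,"ry":0,"rz":0,"hand":0.4},{"x":0,"y":0,"z":0.002,"rx":0,"ry":0,"rz":0,"hand":0.4}]'
python3 - <<'E'
from h import *
s=ctrl.state();print(s["position"],s["wrist_force"])
W=ctrl.camera("wrist")[:,:,::-1]; S=ctrl.camera("side")[:,:,::-1]
cv2.imwrite("pics/w6.png",W)
z=cv2.resize(S[190:250,310:380],None,fx=10,fy=10,interpolation=cv2.INTER_CUBIC)
cv2.imwrite("pics/s6z.png",np.clip(z.astype(float)*2,0,255).astype(np.uint8))
E
```

```text
t: 7.5
position: [0.3949, -0.0333, -0.0213]
tool_rot: [3.142, 0.0, -0.09]
wrist_force: [0.6, -0.5, 0.1]
gripper_width: 0.0511
t: 7.75
position: [0.3949, -0.0332, -0.0253]
tool_rot: [-3.142, -0.0, -0.09]
wrist_force: [-0.6, -1.0, 0.4]
gripper_width: 0.0512
[ 0.3949378  -0.03324671 -0.02531024] [-0.63233603 -0.98616734  0.39407403]
```

View pics/s6z.png

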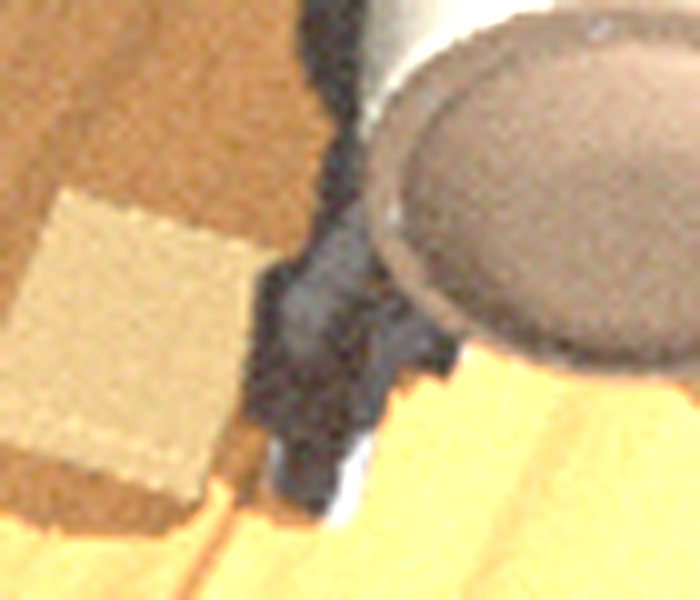

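View pics/w6.png

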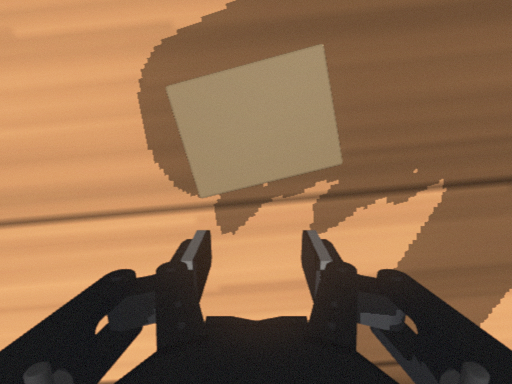

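```bash
python3 -m handwheel '[{"x":0,"y":0,"z":0.002,"rx":0,"ry":0,"rz":0,"hand":0.4},{"x":0,"y":0,"z":0.002,"rx":0,"ry":0,"rz":0,"hand":0.4}]'
python3 -m handwheel '[{"x":0,"y":0,"z":0.001,"rx":0,"ry":0,"rz":0,"hand":0.4},{"x":0,"y":0,"z":0.001,"rx":0,"ry":0,"rz":0,"hand":0.4},{"x":0,"y":0,"z":0,"rx":0,"ry":0,"rz":0,"hand":0.4}]'
python3 - <<'E'
from h import *
s=ctrl.state();print(s["position"],s["wrist_force"])
W=ctrl.camera("wrist")[:,:,::-1]; S=ctrl.camera("side")[:,:,::-1]
w=cv2.resize(W[140:270,150:350],None,fx=4,fy=4,interpolation=cv2.INTER_CUBIC)
cv2.imwrite("pics/w7z.png",w)
E
```

```text
t: 8.1
position: [0.395, -0.0332, -0.0292]
tool_rot: [-3.141, -0.0, -0.09]
wrist_force: [0.8, -0.2, -0.0]
gripper_width: 0.0511
t: 8.48
position: [0.3949, -0.0333, -0.0312]
tool_rot: [3.142, 0.0, -0.09]
wrist_force: [-0.8, -1.2, 0.5]
gripper_width: 0.0512
[ 0.394885   -0.03325364 -0.03123936] [-0.77984158 -1.20031181  0.48438448]
```

View pics/w7z.png

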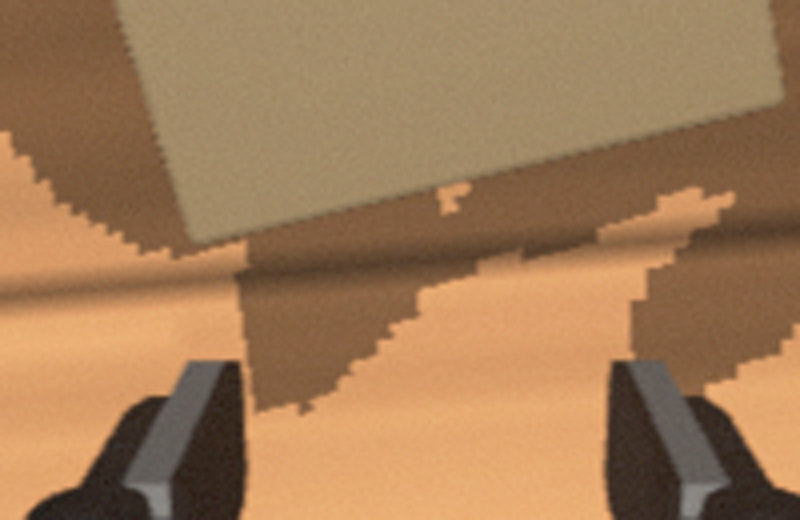

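```bash
python3 -m handwheel '[{"x":0,"y":0,"z":0,"rx":0,"ry":0,"rz":0,"hand":0.55},{"x":0.007,"y":0,"z":0,"rx":0,"ry":0,"rz":0,"hand":0.55},{"x":0.007,"y":0,"z":0,"rx":0,"ry":0,"rz":0,"hand":0.55},{"x":0.006,"y":0,"z":0,"rx":0,"ry":0,"rz":0,"hand":0.55},{"x":0.006,"y":0,"z":0,"rx":0,"ry":0,"rz":0,"hand":0.55},{"x":0.006,"y":0,"z":0,"rx":0,"ry":0,"rz":0,"hand":0.55},{"x":0.006,"y":0,"z":0,"rx":0,"ry":0,"rz":0,"hand":0.55},{"x":0.006,"y":0,"z":0,"rx":0,"ry":0,"rz":0,"hand":0.55},{"x":0.006,"y":0,"z":0,"rx":0,"ry":0,"rz":0,"hand":0.55}]'
python3 - <<'E'
from h import *
s=ctrl.state();print(s["position"],s["wrist_force"])
cv2.imwrite("pics/w8.png",ctrl.camera("wrist")[:,:,::-1]);S=ctrl.camera("side")[:,:,::-1]
cv2.imwrite("pics/s8z.png",cv2.resize(S[130:290,200:420],None,fx=3.5,fy=3.5,interpolation=cv2.INTER_CUBIC))
E
```

```text
t: 9.7
position: [0.445, -0.0378, -0.0312]
tool_rot: [3.141, 0.0, -0.09]
wrist_force: [-0.0, 0.2, 0.4]
gripper_width: 0.0389
[ 0.44497126 -0.0378239  -0.03123324] [-0.01788784  0.18160221  0.37191261]
```

View pics/w8.png

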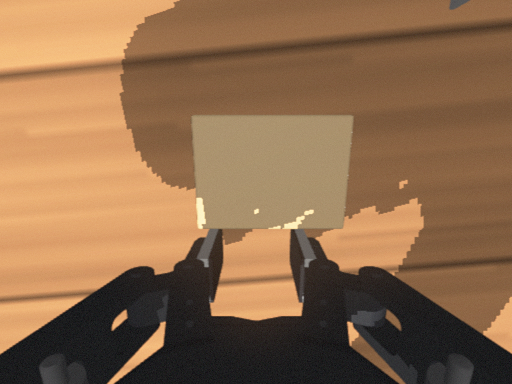

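View pics/s8z.png

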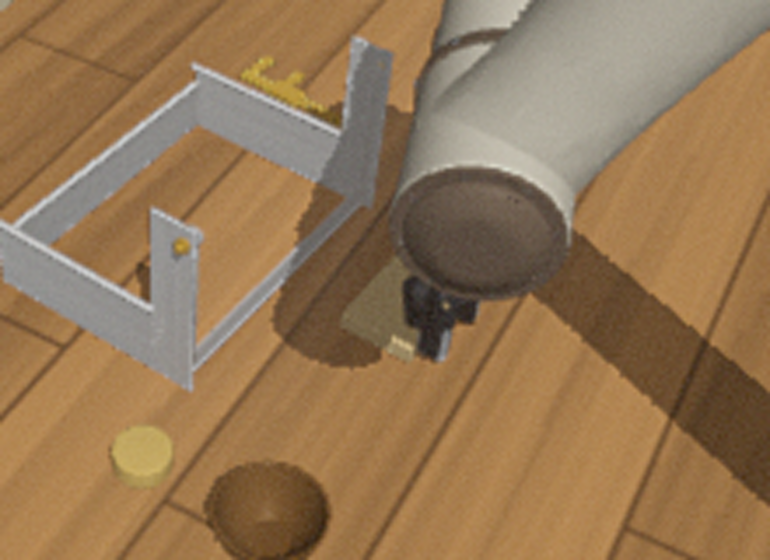

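Run:
```python
from h import *
T=ctrl.camera("top")[:,:,::-1]
cv2.imwrite("pics/t8z.png",cv2.resize(T[130:330,200:400],None,fx=3,fy=3,interpolation=cv2.INTER_CUBIC))
for n,q in [("wrist",(200,228)),("wrist",(344,228)),("wrist",(192,116)),("wrist",(352,116))]:
  p=ray(n,q,.015);print(p.round(4),(np.array([[.996,-.09],[.09,.996]])@(p[:2]-[.577,-.021])).round(4))
```

```text
[ 0.4605 -0.0089  0.015 ] [-0.1172  0.0016]
[ 0.4534 -0.0867  0.015 ] [-0.1172 -0.0765]
[ 0.5186 -0.0135  0.015 ] [-0.0589  0.0022]
[ 0.5116 -0.0907  0.015 ] [-0.0589 -0.0753]
```

View pics/t8z.png

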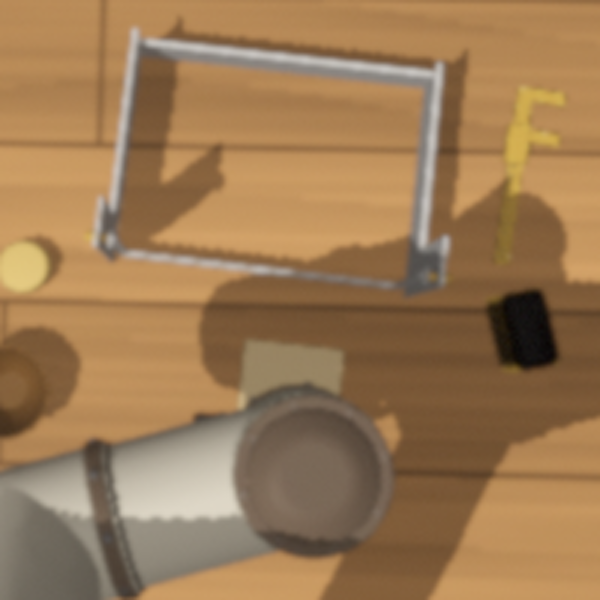

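Run:
```python
from h import *
for z in (.1,.15,.2,.25,.3,.35,.4): print(z,"sidecap",ray("side",(338,197),z).round(3),"topcap",ray("top",(304.3,286.7),z).round(3),"forearm low edge",ray("top",(200+100/3,130+440/3),z).round(3), "r",ray("side",(338,222),z).round(3))
s=ctrl.state();print(s["joint_positions"].round(3))
print("topcam",-np.array(ctrl.calibration("top")["R"]).T@ctrl.calibration("top")["t"],"sidecam",-np.array(ctrl.calibration("side")["R"]).T@ctrl.calibration("side")["t"])
T=ctrl.camera("top")[:,:,::-1];S=ctrl.camera("side")[:,:,::-1];cv2.imwrite("pics/t9.png",T);cv2.imwrite("pics/s9.png",S)
```

```text
0.1 sidecap [ 0.439 -0.055  0.1  ] topcap [ 0.426 -0.061  0.1  ] forearm low edge [0.443 0.094 0.1  ] r [0.407 0.022 0.1  ]
0.15 sidecap [ 0.425 -0.001  0.15 ] topcap [ 0.43  -0.057  0.15 ] forearm low edge [0.447 0.09  0.15 ] r [0.396 0.07  0.15 ]
0.2 sidecap [0.412 0.053 0.2  ] topcap [ 0.435 -0.053  0.2  ] forearm low edge [0.451 0.085 0.2  ] r [0.385 0.118 0.2  ]
0.25 sidecap [0.399 0.107 0.25 ] topcap [ 0.439 -0.048  0.25 ] forearm low edge [0.454 0.081 0.25 ] r [0.374 0.166 0.25 ]
0.3 sidecap [0.385 0.161 0.3  ] topcap [ 0.444 -0.044  0.3  ] forearm low edge [0.458 0.077 0.3  ] r [0.363 0.214 0.3  ]
0.35 sidecap [0.372 0.215 0.35 ] topcap [ 0.448 -0.039  0.35 ] forearm low edge [0.461 0.072 0.35 ] r [0.352 0.262 0.35 ]
0.4 sidecap [0.358 0.269 0.4  ] topcap [ 0.453 -0.035  0.4  ] forearm low edge [0.465 0.068 0.4  ] r [0.341 0.31  0.4  ]
[ 0.281  0.404 -0.686  0.    -0.48   1.199]
topcam [0.50623576 0.01684453 0.98648149] sidecam [0.26663118 0.63558319 0.73977987]
```

View pics/t9.png

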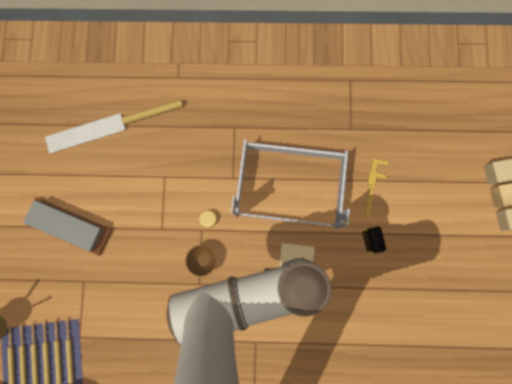

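View pics/s9.png

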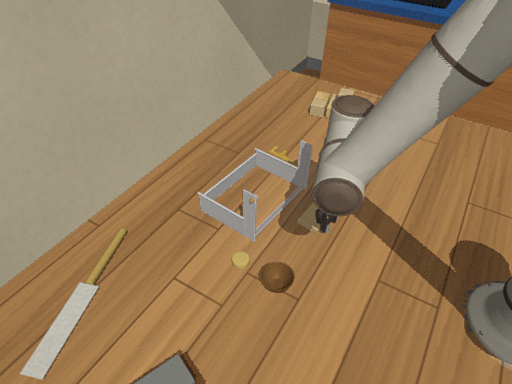

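```bash
python3 -m handwheel '[{"x":0.006,"y":0,"z":0,"rx":0,"ry":0,"rz":0,"hand":0.55},{"x":0.008,"y":0,"z":0,"rx":0,"ry":0,"rz":0,"hand":0.55},{"x":0.008,"y":0,"z":0,"rx":0,"ry":0,"rz":0,"hand":0.55},{"x":0.008,"y":0,"z":0,"rx":0,"ry":0,"rz":0,"hand":0.55},{"x":0.008,"y":0,"z":0,"rx":0,"ry":0,"rz":0,"hand":0.55},{"x":0.008,"y":0,"z":0,"rx":0,"ry":0,"rz":0,"hand":0.55},{"x":0.008,"y":0,"z":0,"rx":0,"ry":0,"rz":0,"hand":0.55},{"x":0.008,"y":0,"z":0,"rx":0,"ry":0,"rz":0,"hand":0.55},{"x":0.008,"y":0,"z":0,"rx":0,"ry":0,"rz":0,"hand":0.55},{"x":0.008,"y":0,"z":0,"rx":0,"ry":0,"rz":0,"hand":0.55}]'
python3 - <<'E'
from h import *
s=ctrl.state();print(s["position"],s["wrist_force"])
cv2.imwrite("pics/w10.png",ctrl.camera("wrist")[:,:,::-1]);S=ctrl.camera("side")[:,:,::-1]
cv2.imwrite("pics/s10z.png",cv2.resize(S[120:280,190:390],None,fx=3.5,fy=3.5,interpolation=cv2.INTER_CUBIC))
E
```

```text
t: 11.2
position: [0.5229, -0.0448, -0.0312]
tool_rot: [3.142, 0.0, -0.09]
wrist_force: [-0.6, 0.3, 0.3]
gripper_width: 0.0385
[ 0.52290675 -0.04478092 -0.03122286] [-0.61864072  0.34644307  0.26025186]
```

View pics/w10.png

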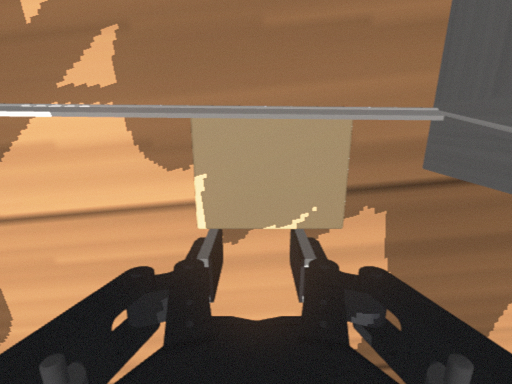

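View pics/s10z.png

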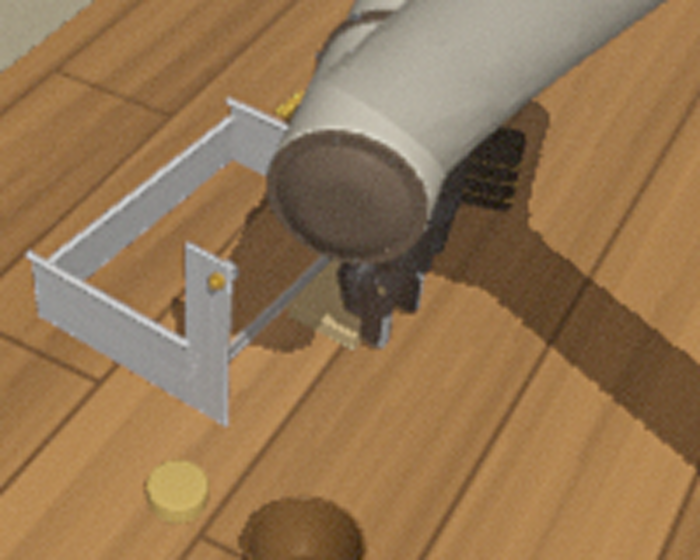

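```bash
python3 -m handwheel '[{"x":0.006,"y":0,"z":0,"rx":0,"ry":0,"rz":0,"hand":0.55},{"x":0.008,"y":0,"z":0,"rx":0,"ry":0,"rz":0,"hand":0.55},{"x":0.008,"y":0,"z":0,"rx":0,"ry":0,"rz":0,"hand":0.55},{"x":0.008,"y":0,"z":0,"rx":0,"ry":0,"rz":0,"hand":0.55},{"x":0.008,"y":0,"z":0,"rx":0,"ry":0,"rz":0,"hand":0.55},{"x":0.008,"y":0,"z":0,"rx":0,"ry":0,"rz":0,"hand":0.55}]'
python3 - <<'E'
from h import *
s=ctrl.state();print(s["position"],s["wrist_force"])
cv2.imwrite("pics/w11.png",ctrl.camera("wrist")[:,:,::-1])
E
```

```text
t: 12.05
position: [0.5687, -0.049, -0.0312]
tool_rot: [3.142, 0.0, -0.09]
wrist_force: [-1.2, 0.3, 0.2]
gripper_width: 0.0384
[ 0.56870614 -0.04895046 -0.03118148] [-1.2471505   0.28172778  0.23988533]
```

View pics/w11.png

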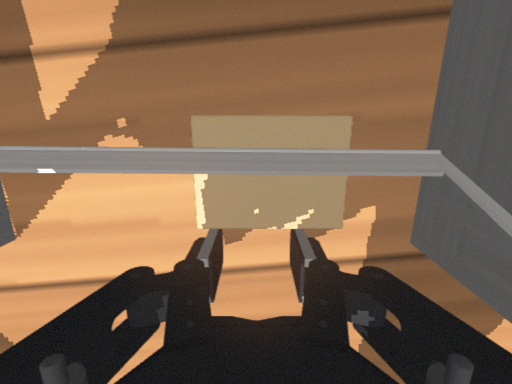

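```bash
python3 -m handwheel '[{"x":0.007,"y":0,"z":0,"rx":0,"ry":0,"rz":0,"hand":0.55},{"x":0.008,"y":0,"z":0,"rx":0,"ry":0,"rz":0,"hand":0.55},{"x":0.008,"y":0,"z":0,"rx":0,"ry":0,"rz":0,"hand":0.55},{"x":0.008,"y":0,"z":0,"rx":0,"ry":0,"rz":0,"hand":0.55},{"x":0.008,"y":0,"z":0,"rx":0,"ry":0,"rz":0,"hand":0.55},{"x":0.008,"y":0,"z":0,"rx":0,"ry":0,"rz":0,"hand":0.55},{"x":0.008,"y":0,"z":0,"rx":0,"ry":0,"rz":0,"hand":0.55},{"x":0.006,"y":0,"z":0,"rx":0,"ry":0,"rz":0,"hand":0.55},{"x":0.004,"y":0,"z":0,"rx":0,"ry":0,"rz":0,"hand":0.55}]'
python3 - <<'E'
from h import *
s=ctrl.state();print(s["position"],s["wrist_force"])
cv2.imwrite("pics/w12.png",ctrl.camera("wrist")[:,:,::-1])
for q in [(200,228),(344,228)]:
  p=ray("wrist",q,.015);print(p.round(4),(np.array([[.996,-.09],[.09,.996]])@(p[:2]-[.577,-.021])).round(4))
E
```

```text
t: 13.22
position: [0.6305, -0.0548, -0.0302]
tool_rot: [3.141, 0.006, -0.09]
wrist_force: [-13.4, 3.5, 17.9]
gripper_width: 0.0384
[ 0.63047805 -0.05475446 -0.03016179] [-13.44271836   3.51781786  17.86089671]
[ 0.6457 -0.0256  0.015 ] [0.0689 0.0016]
[ 0.6386 -0.1042  0.015 ] [ 0.0688 -0.0773]
```

View pics/w12.png

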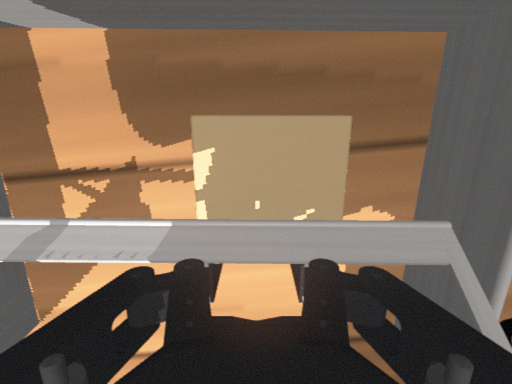

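```bash
python3 -m handwheel '[{"x":-0.002,"y":0,"z":0,"rx":0,"ry":0,"rz":0,"hand":0.55},{"x":-0.004,"y":0,"z":0,"rx":0,"ry":0,"rz":0,"hand":0.55},{"x":0,"y":0,"z":0,"rx":0,"ry":0,"rz":0,"hand":0.55}]'
python3 - <<'E'
from h import *
s=ctrl.state();print(s["position"],s["wrist_force"])
cv2.imwrite("pics/w13.png",ctrl.camera("wrist")[:,:,::-1])
S=ctrl.camera("side")[:,:,::-1]
cv2.imwrite("pics/s13z.png",cv2.resize(S[120:280,170:370],None,fx=3.5,fy=3.5,interpolation=cv2.INTER_CUBIC))
E
```

```text
t: 13.65
position: [0.627, -0.0541, -0.0313]
tool_rot: [-3.142, -0.0, -0.09]
wrist_force: [0.3, -0.2, 0.6]
gripper_width: 0.0383
[ 0.62698756 -0.05410391 -0.03126596] [ 0.27465879 -0.1701653   0.59916101]
```

View pics/w13.png

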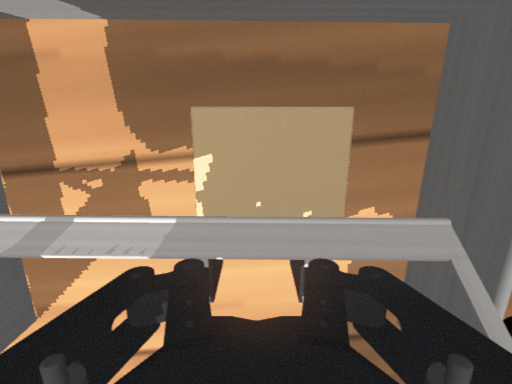

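View pics/s13z.png

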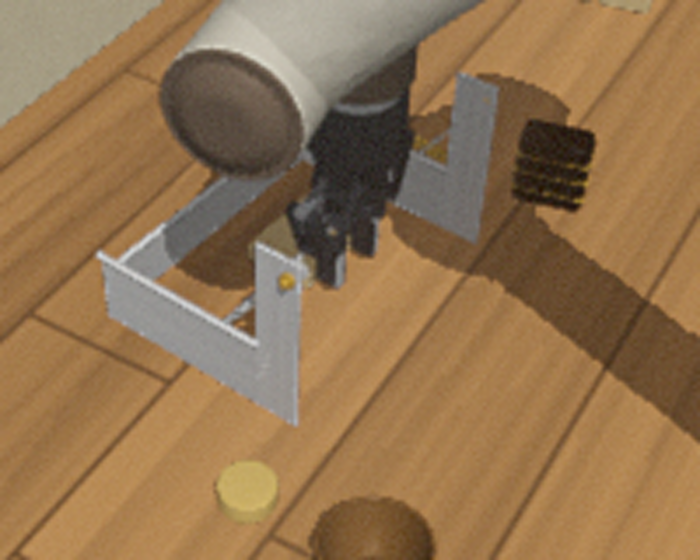

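```bash
python3 -m handwheel '[{"x":-0.006,"y":0,"z":0,"rx":0,"ry":0,"rz":0,"hand":0.55},{"x":-0.008,"y":0,"z":0,"rx":0,"ry":0,"rz":0,"hand":0.55},{"x":-0.010,"y":0,"z":0,"rx":0,"ry":0,"rz":0,"hand":0.55},{"x":-0.010,"y":0,"z":0,"rx":0,"ry":0,"rz":0,"hand":0.55},{"x":-0.010,"y":0,"z":0,"rx":0,"ry":0,"rz":0,"hand":0.55}]'
python3 - <<'E'
from h import *
s=ctrl.state();print(s["position"],s["wrist_force"])
cv2.imwrite("pics/w14.png",ctrl.camera("wrist")[:,:,::-1])
E
```

```text
t: 14.38
position: [0.5824, -0.0501, -0.0311]
tool_rot: [-3.142, -0.0, -0.09]
wrist_force: [-0.7, -0.6, -0.7]
gripper_width: 0.0383
[ 0.58240984 -0.0501349  -0.03105239] [-0.69513818 -0.59486434 -0.72458878]
```

View pics/w14.png

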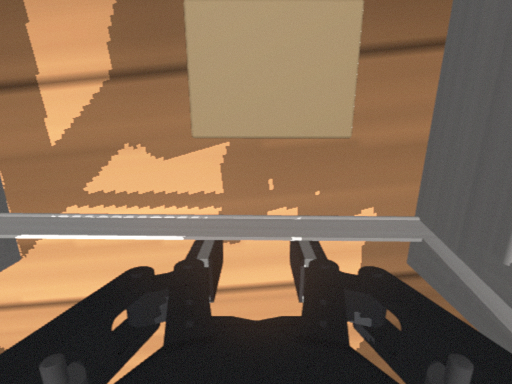

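The offcut (rear edge at row 137) has stayed deep inside while the flap (row about 228) follows the fingers out. I'll carry on withdrawing.

```bash
python3 -m handwheel '[{"x":-0.010,"y":0,"z":0,"rx":0,"ry":0,"rz":0,"hand":0.55},{"x":-0.010,"y":0,"z":0,"rx":0,"ry":0,"rz":0,"hand":0.55},{"x":-0.010,"y":0,"z":0,"rx":0,"ry":0,"rz":0,"hand":0.55},{"x":-0.012,"y":0,"z":0,"rx":0,"ry":0,"rz":0,"hand":0.55},{"x":-0.015,"y":0,"z":0,"rx":0,"ry":0,"rz":0,"hand":0.55},{"x":-0.015,"y":0,"z":0,"rx":0,"ry":0,"rz":0,"hand":0.55},{"x":-0.015,"y":0,"z":-0.005,"rx":0,"ry":0,"rz":0,"hand":0.55},{"x":-0.015,"y":0,"z":-0.02,"rx":0,"ry":0,"rz":0,"hand":0.55},{"x":-0.015,"y":0,"z":-0.02,"rx":0,"ry":0,"rz":0,"hand":0.55},{"x":-0.015,"y":0,"z":-0.02,"rx":0,"ry":0,"rz":0,"hand":0.55}]'
python3 -m handwheel '[{"x":-0.01,"y":0,"z":-0.02,"rx":0,"ry":0,"rz":0,"hand":0.55},{"x":0,"y":0,"z":0,"rx":0,"ry":0,"rz":0,"hand":0.55},{"x":0,"y":0,"z":0,"rx":0,"ry":0,"rz":0,"hand":0.55},{"x":0,"y":0,"z":0,"rx":0,"ry":0,"rz":0,"hand":0.55}]'
python3 - <<'E'
from h import *
s=ctrl.state();print(s["position"],s["wrist_force"])
cv2.imwrite("pics/w15.png",ctrl.camera("wrist")[:,:,::-1])
T=ctrl.camera("top")[:,:,::-1];S=ctrl.camera("side")[:,:,::-1]
cv2.imwrite("pics/t15.png",T);cv2.imwrite("pics/s15.png",S)
cv2.imwrite("pics/t15z.png",cv2.resize(T[130:300,225:400],None,fx=3.5,fy=3.5,interpolation=cv2.INTER_CUBIC))
cv2.imwrite("pics/s15z.png",cv2.resize(S[120:280,180:400],None,fx=3.5,fy=3.5,interpolation=cv2.INTER_CUBIC))
E
```

```text
t: 15.68
position: [0.4507, -0.0383, 0.0347]
tool_rot: [-3.142, -0.0, -0.09]
wrist_force: [0.4, -0.7, -0.4]
gripper_width: 0.0382
t: 16.18
position: [0.4415, -0.0376, 0.053]
tool_rot: [3.141, 0.001, -0.09]
wrist_force: [-0.2, -0.2, -0.1]
gripper_width: 0.0385
[ 0.44146916 -0.03758219  0.05304626] [-0.16893195 -0.21966451 -0.05890769]
```

View pics/t15z.png

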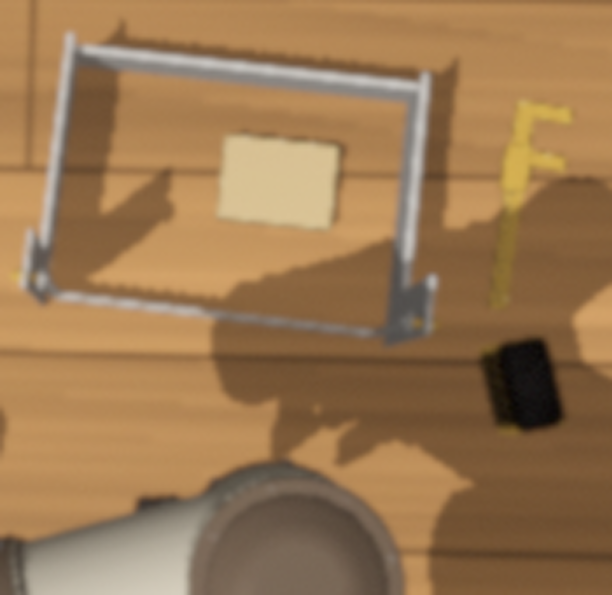

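View pics/s15z.png

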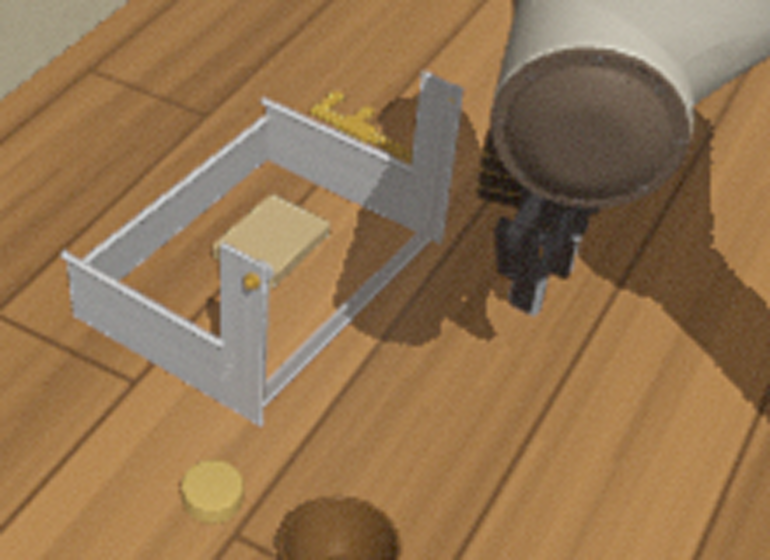

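Run:
```python
from h import *
B=np.array([[.996,-.09],[.09,.996]]);O=np.array([.577,-.021])
im=cv2.imread("pics/t15.png");hsv=cv2.cvtColor(im,cv2.COLOR_BGR2HSV)
m=cv2.inRange(hsv,(10,20,170),(30,115,255));cs,_=cv2.findContours(m,0,1)
for c in cs:
    r=cv2.minAreaRect(c)
    if 500<cv2.contourArea(c)<1500: p=ray("top",r[0],.015);print(r,(B@(p[:2]-O)).round(4))
a=cv2.imread("pics/top0.png")
T=lambda u,v:(225+u/3.5,130+v/3.5)
for q in [T(48,296),T(390,335)]: print("plate",(B@(ray("top",q,.027)[:2]-O)).round(4))
for nm,(x0,y0,x1,y1) in dict(bowl=(180,240,220,280),disc=(195,205,222,232),inro=(360,222,390,256),cal=(360,155,392,218)).items():
    t=a[y0+4:y1-4,x0+4:x1-4];r=cv2.matchTemplate(im[y0-4:y1+4,x0-4:x1+4],t,cv2.TM_CCOEFF_NORMED);_,v,_,l=cv2.minMaxLoc(r);print(nm,round(v,2),l[0]-8,l[1]-8)
s=ctrl.state();print(s["t"],s["wrist_force"])
```

```text
((303.7376708984375, 181.623779296875), (33.63225555419922, 25.373449325561523), 5.7105937004089355) [ 0.0988 -0.0359]
((84.2846908569336, 132.91104125976562), (19.80545997619629, 81.96597290039062), 72.6459732055664) [0.1634 0.5299]
plate [-0.0009  0.1134]
plate [-0.0017 -0.1236]
bowl 1.0 0 0
disc 1.0 0 0
inro 0.93 -1 0
cal 0.21 0 1
16.325 [-0.01173814 -0.48079188 -0.61195352]
```

```bash
python3 -c "
from plant import ctrl
print(ctrl.job_done())"
```

```text
the job is handed in; nothing more can be done
None
```

The offcut is in the bin, with the flap shut behind it. I handed the job in at about 16.3 s of the 40 s; it gave no verdict. I pushed the offcut flat with two spread fingertips at 64 mm/s or less. It squared up against them, went in under the flap, and stayed put when I drew the fingers straight back out.

**Last checks:**
- **Offcut:** its centre is about 99 mm behind the mouth and 36 mm right of the middle. Its rear edge is about 69 mm in; the flap needs it past about 52 mm.
- **Flap:** the plate's upper edge measured within 2 mm of the mouth line in the top view, so it hangs shut.
- **Robot:** the fingers are well clear of everything, and the wrist force is under 1 N, which is sensor noise.
- **Bystanders:** the bowl and disc show no shift in the top view. The inro matched to within 1 pixel (about 2 mm).
- **Calipers:** the automatic image match failed because the arm's shadow lies over them. By eye, the beam's end is within a pixel of where it started, and the arm never went near them.

**What disagreed or went off plan:**
- **Fingertip height:** two camera views put the shut fingertips about 33 mm above the reported TCP, although the TCP is described as lying at the tips. Lowering in small steps with no contact force agreed with the cameras, so I set the pushing height from the images.
- **Flap contact:** at the deepest point the fingers pressed on the flap briefly, reading about 22 N at the wrist. I could not tell which part of the fingers was touching. It cleared after backing off 6 mm.

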